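# Lock open the dust gate of a sanding bench

### The job

Open the dust-extraction gate on the sanding bench: with the outside of the fingers, push the red knob all the way along the long leg of the L-shaped slot, then round the corner and sideways to the far end of the short leg, so that the shutter is locked open. Push gently and never grip the knob; leave the sander, the white plaque and the cork block where they are.

Things in the scene. Friction and masses are not known exactly. Their poses are not given: they have to be found in the camera images.
- gate: Low blue steel case fixed on the bench, flat top 45 mm up. Origin at bench level below the slot's shut end; case spans x -55 to +115, y -120 to +75 mm. The 18 mm wide slot in its top is an L: long leg 70 mm (pin travel) from the origin along the gate's +x, then short leg 45 mm along its +y. Red mark by the shut end, green mark by the locked end. Yaw varies up to 52 degrees either way.
- knob (a point): Centre of the red upright cylindrical knob, 28 mm diameter, 30 mm tall, on a 14 mm steel pin in the slot (2 mm play each side). Its underside is 12 mm, this point 27 mm and its top 42 mm above the gate's top (72 mm above the bench here). It cannot be lifted out; it slides at about 5 N of push, has no spring and stays where it is left.
- shutter (a joint): Travel of pin and yellow shutter along the long leg (gate's +x), m: 0 = shut, 0.070 = at the corner, port fully open. Starts between 0 and 0.015.
- pin (a joint): Travel of the pin along the short leg (gate's +y), m: 0 = in the long leg, 0.045 = at the far end, locked. It can leave 0 only once the shutter is at about 0.068 or more.
- slot_shut_end (a point): Pin centre at the shut end of the slot, at the level of the gate's top.
- slot_corner_point (a point): Pin centre at the corner of the slot, at the level of the gate's top.
- slot_locked_end (a point): Pin centre at the far end of the short leg (locked open), at the level of the gate's top.
- sander_mid (a point): Middle of a loose palm sander standing on its black disc: 110 mm across the disc, 90 mm tall with a short steel air stub on its side; point 45 mm above the bench. Leave alone.
- plaque_mid (a point): Middle of a loose white plastic plaque with a dome, 120 x 120 mm, 33 mm tall; point 12 mm above the bench. Leave alone.
- cork_block_mid (a point): Middle of a loose cork sanding block, 60 x 110 x 32 mm; point 16 mm above the bench. Leave alone.
- port (a point): Centre of the mouth of the aluminium hose socket on the gate's top, 60 mm across, mouth 28 mm above the gate's top (73 mm above the bench), at x -10, y -75 mm of the gate. Nothing to do with it; the yellow shutter shows inside it while shut.

How it is judged:
By the outcome, as a careful person would: the job done as asked, in the order asked, and still so for the second after the job is handed in, with the robot touching nothing.
It also fails if it takes over 42 s, if anything falls off the work surface, if the arm or the gripper's body presses on something with over 40 N, if the wrist force passes 120 N, or if a joint passes its speed limit or range.

### The arm

A 6-joint arm with a two-finger parallel gripper is mounted at the origin on the work surface. World frame = base frame: x ahead of the robot, y to its left, z up, the work surface at z = 0. Lengths are in m, angles in rad, forces in N, time in s.
With the tool pointing down it reaches from about 0.225 to 0.875 m from the base axis. Payload 3.4 kg.
Tool frame: the origin (TCP) lies between the finger pads; the fingertips stand 8 mm ahead of it and the grasp point (between the pads) lies 11 mm behind it; z points along the fingers, y is the line along which they close (so a half turn about z gives the same grasp; the last joint's range is limited). The gripper opens to 85 mm and grips with 20 to 120 N. Pads are 22 mm wide; open, the fingers measure 114 mm over their backs; the gripper's body (76 mm by 85 mm) begins 54 mm behind the grasp point. The pads swing forward as they close: fully open they stand 13 mm farther back than shut.
Start: joints at [-1.261, 0.276, 1.505, -0, 1.361, -0.121], TCP at [0.24, -0.523, 0.208] pointing down, gripper open.
Joint ranges: [-2.89, 2.89], [-0.75, 2.08], [0.22, 2.7], [-1.18, 4.32], [0.11, 2.71], [-2.7, 2.7]. Speed limits (rad/s): [2.57, 2.57, 3.14, 3.14, 3.14, 3.14].

### API

Orientations are given as a unit quaternion [w, x, y, z].
In Python, from rig import manip, optics, finder gives the robot as it stands.
- The arm moves only by the tool servo_tool, never from a script. Its argument "increments" is a list of rows, each a list of 7 numbers: the shift along the tool's x, y, z in cm, then the turn, a rotation vector about the tool's x, y, z in degrees, then the closure, from -1 (fully open) to 1 (shut). In form: [[x, y, z, rx, ry, rz, gripper], ...]. A call has exactly 5 rows; each row shifts and turns the commanded pose from where the row before left it, along the tool's axes as they then stand; what a row does not reach is not made up. A row lasts 1/10 s, in which the tool goes at most 50 mm and 8.59 degrees, less where a joint would pass 70% of its speed; a pose out of reach is approached as far as the arm can. A call is refused whole if a number of a shift passes 5 or a number of a turn 8.59, either way. A call with a gripper value outside its range is refused whole. The fingers move at their own pace and stop on an object; "squeeze" is the grip in N (left out, the last holds). Time passes only in rows, so rows that do not move let the fingers close, or fill a call up. It gives the time, the measured TCP pose, the force, the opening and the grip force at its end, in the units of the state.
- manip.get_state(): the state, without advancing time (a new reading comes with each control period).
- optics.get_image(name): name is "scene" or "top"; returns the picture (400x640x3 uint8, red, green, blue); there is no depth.
- optics.get_calibration(name): a dict with "fov_y" (degrees; the focal length in pixels is half the picture's height over the tangent of half this angle, whatever the lens; pixels are square), "cx", "cy" (the principal point, pixels), "world_to_cam" (4x4, takes a point from world to camera coordinates). Camera axes: x right, y down, z forward; pixel columns grow to the right and rows downward; lengths in m; the calibration is good to about 2 mm. A picture is of the moment at which its call begins. get_calibration takes no time and is no camera call.
- manip.sign_off(): hands the job in; it is judged then, once.
Trained networks look in the newest picture that a camera, given by its name, has taken for a name from the list of things; names that differ only in an ending like _2 or _b are one class to them, and where a whole thing is asked for, a point or a joint stands for the part that bears it (a point fixed in the world has none). Each returns a list of dicts, best first, with "p" (0 to 1); they miss things now and then, are a little off and sometimes report something else, mostly with a low value. They report only what shows in the picture. A call takes as long as a camera call.
- finder.silhouettes(label, camera): "region" (400x640 bool, what is visible of it) and "box" ([centre column, centre row, width, height] in pixels, round what is visible of it).
- finder.tip_of(label, camera): "at" ([column, row] in pixels: a listed point, or the origin of a listed thing).
The state is a dict: "clock": time; "qpos": joint angles; "qd": joint speeds; "effort": joint torques, N m; "position": TCP position; "ee_rot": TCP orientation; "contact_force": force on the tool from outside, world axes, zero at the start; "moment": the same for the moment, N m; "width": finger opening in m; "gripper_force": force on a finger pad.
Only numpy, scipy, OpenCV 4.12 (cv2) and the standard library are available. Lean on these libraries where they do the work, as an engineer would, in place of code of your own. Each camera call takes 0.05 s, during which the arm holds its last target. There are 200 camera calls.

## Working session

There is one attempt and no reset: what is moved stays moved. The work goes in short steps, Python scripts to look and compute and a tool call to move; the robot and the scene stay as the last step left them, time stands still between calls to the robot, and variables do not carry over. Pictures are saved under pics/ and viewed, at most 10 in all, crops included, and the job is handed in when it is done.

Besides the shell and the picture viewer there is one more tool, called after "Request:" by a JSON object that holds its "api" and its "payload". servo_tool: Moves the arm, as the interface text tells. Its arguments: {"type":"object","properties":{"increments":{"type":"array","items":{"type":"array","items":{"type":"number"}}},"squeeze":{"type":"number"}},"required":["increments"]}

```bash
mkdir -p pics; cat > h.py <<'E'
import numpy as np, cv2
from rig import manip, optics, finder
def ray(cam,px):
    c=optics.get_calibration(cam); f=200/np.tan(np.radians(c["fov_y"])/2)
    T=np.array(c["world_to_cam"]); R=T[:3,:3]; t=T[:3,3]
    return -R.T@t, R.T@np.array([(px[0]-c["cx"])/f,(px[1]-c["cy"])/f,1])
def atz(cam,px,z):
    o,d=ray(cam,px); return o+d*(z-o[2])/d[2]
def proj(cam,p):
    c=optics.get_calibration(cam); f=200/np.tan(np.radians(c["fov_y"])/2)
    q=np.array(c["world_to_cam"])@np.append(p,1); return [c["cx"]+f*q[0]/q[2],c["cy"]+f*q[1]/q[2]]
E
python3 - <<'E'
from h import *
Z=dict(knob=.072,slot_shut_end=.045,slot_corner_point=.045,slot_locked_end=.045,sander_mid=.045,plaque_mid=.012,cork_block_mid=.016,port=.073)
im=[]
for cam in("top","scene"):
    I=optics.get_image(cam); cv2.imwrite(f"pics/{cam}0.png",cv2.cvtColor(I,cv2.COLOR_RGB2BGR))
    print(cam,ray(cam,[320,200])[0].round(3))
    for n,z in Z.items():
        for r in finder.tip_of(n,cam)[:2]: print(n,round(r["p"],2),np.round(r["at"]),atz(cam,r["at"],z).round(3))
s=manip.get_state(); print(s["clock"],s["position"],s["ee_rot"],s["width"])
E
```

```text
top [0.497 0.016 1.144]
knob 0.66 [353. 215.] [ 0.531 -0.063  0.072]
knob 0.43 [355. 186.] [ 0.604 -0.066  0.072]
slot_shut_end 0.71 [354. 216.] [ 0.528 -0.066  0.045]
slot_corner_point 0.58 [369. 193.] [ 0.59  -0.105  0.045]
slot_locked_end 0.86 [356. 186.] [ 0.607 -0.069  0.045]
sander_mid 0.94 [304. 159.] [0.678 0.068 0.045]
plaque_mid 0.76 [423. 278.] [ 0.368 -0.255  0.012]
plaque_mid 0.4 [355. 214.] [ 0.536 -0.071  0.012]
cork_block_mid 0.82 [330. 272.] [ 0.381 -0.006  0.016]
port 0.62 [376. 240.] [ 0.468 -0.121  0.073]
scene [ 1.366 -0.197  0.945]
knob 0.62 [271. 200.] [ 0.534 -0.063  0.072]
knob 0.46 [284. 230.] [ 0.634 -0.061  0.072]
slot_shut_end 0.72 [274. 203.] [ 0.52  -0.055  0.045]
slot_corner_point 0.72 [260. 228.] [ 0.586 -0.107  0.045]
slot_locked_end 0.7 [280. 229.] [ 0.605 -0.064  0.045]
sander_mid 0.8 [345. 239.] [0.683 0.067 0.045]
plaque_mid 0.93 [188. 192.] [ 0.377 -0.25   0.012]
cork_block_mid 0.89 [281. 172.] [ 0.388 -0.005  0.016]
cork_block_mid 0.63 [268. 202.] [ 0.485 -0.065  0.016]
port 0.66 [246. 187.] [ 0.471 -0.109  0.073]
port 0.26 [263. 228.] [ 0.612 -0.103  0.073]
0.9 [ 0.24012335 -0.52249506  0.20805735] [7.61815501e-05 9.76894910e-01 2.13720213e-01 1.33665719e-05] 0.08540577103018523
```

View pics/top0.png

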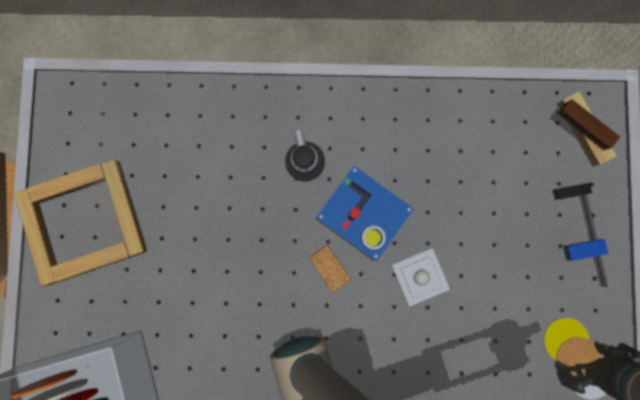

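View pics/scene0.png

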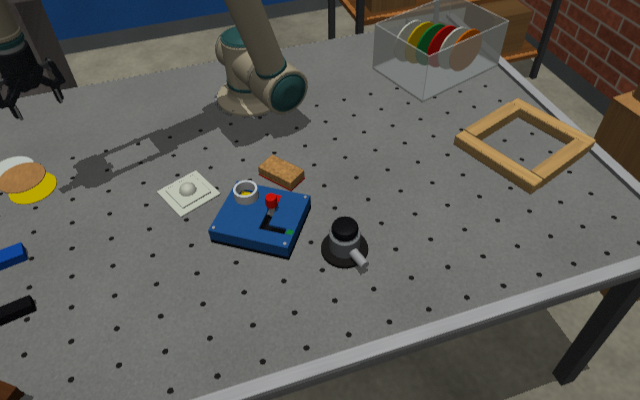

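The top view shows the gate's blue case at about (365,213). The knob is at (354,213), the red mark at (347,225) and the green mark at (347,182). The sander is at (304,159), the cork at (330,268) and the plaque at (421,277). The scene view agrees. Next I fit the gate pose from the case outline and the points.

```bash
python3 - <<'E'
from h import *
from scipy.optimize import least_squares
I=cv2.imread("pics/top0.png").astype(int)
m=((I[...,0]>I[...,2]+60)); m[:,:300]=0; m[:,430:]=0
n,l,st,_=cv2.connectedComponentsWithStats(m.astype(np.uint8)); k=1+np.argmax(st[1:,4])
c=max(cv2.findContours((l==k).astype(np.uint8),0,2)[0],key=cv2.contourArea)
P=np.array([atz("top",p,.045)[:2] for p in cv2.convexHull(c)[:,0]])*1000
r=cv2.minAreaRect(P.astype(np.float32)); print("rect",r)
box=cv2.boxPoints(r)
# gate corners matched to box, then pose fit with network points
pts=[((70,0),(590,-105)),((70,0),(586,-107)),((70,45),(607,-69)),((70,45),(605,-64)),((0,0),(528,-66)),((0,0),(520,-55)),((-10,-75),(468,-121)),((-10,-75),(471,-109))]
cor=[(-55,-120),(115,-120),(115,75),(-55,75)]
def pose(v,a):
    a=np.array(a); C,S=np.cos(v[2]),np.sin(v[2]); return np.array([v[0]+C*a[0]-S*a[1],v[1]+S*a[0]+C*a[1]])
f=lambda v:np.concatenate([pose(v,a)-b for a,b in pts]+[2*min((pose(v,a)-b for b in box),key=np.linalg.norm) for a in cor])
s=least_squares(f,[525,-65,-.6],loss="soft_l1",f_scale=5); print(s.x,np.degrees(s.x[2])); print(f(s.x).reshape(-1,2).round(1))
for nm,a in dict(shut=(0,0),corner=(70,0),lock=(70,45),port=(-10,-75)).items(): print(nm,pose(s.x,a).round(1))
J=I.astype(np.uint8)
for a,z in [((0,0),45),((70,0),45),((70,45),45),((-10,-75),73)]+[(a,45) for a in cor]:
    q=proj("top",np.append(pose(s.x,a),z)/1000); cv2.circle(J,tuple(int(round(t)) for t in q),0,(255,0,255),-1)
cv2.imwrite("pics/ov.png",cv2.resize(J[150:280,290:440],None,fx=5,fy=4.6,interpolation=0))
E
```

```text
rect ((538.195556640625, -94.20697784423828), (193.19723510742188, 169.00918579101562), 54.983734130859375)
[526.05404433 -59.50375021  -0.61347283] -35.14940391344949
[[-6.7  5.2]
 [-2.7  7.2]
 [ 2.2  6. ]
 [ 4.2  1. ]
 [-1.9  6.5]
 [ 6.1 -4.5]
 [ 6.7  5.9]
 [ 3.7 -6.1]
 [-3.1 -2.3]
 [-2.  -4. ]
 [ 0.9 -1.6]
 [-0.3  0.2]]
shut [526.1 -59.5]
corner [583.3 -99.8]
lock [609.2 -63. ]
port [ 474.7 -115.1]
```

View pics/ov.png

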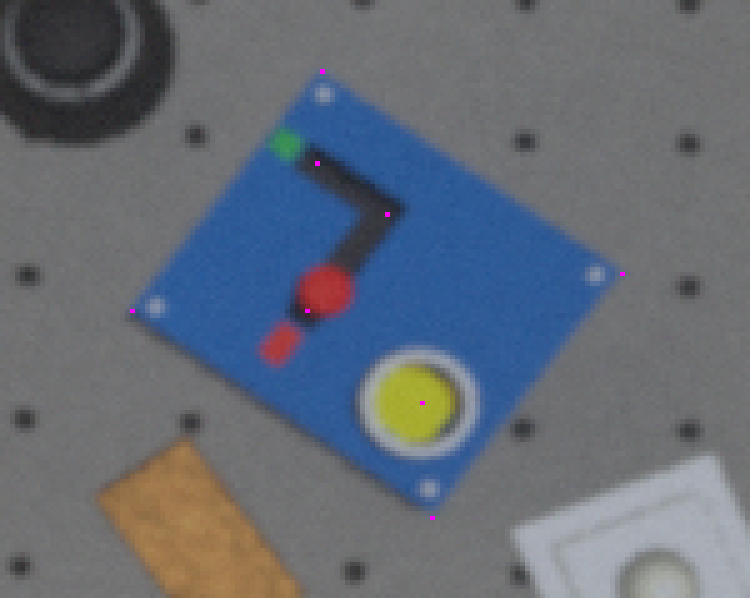

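Request:
{"api": "servo_tool", "payload": {"increments": [[2.9,-2.2,0,0,0,0,1],[2.9,-2.2,0,0,0,0,1],[2.9,-2.2,0,0,0,0,1],[2.9,-2.2,0,0,0,0,1],[2.9,-2.2,0,0,0,0,1]], "squeeze": 20}}

```text
clock: 1.4
position: [0.3264, -0.3608, 0.2081]
ee_rot: [0.0, 0.977, 0.214, 0.0]
contact_force: [0.7, -0.2, -0.4]
width: 0.0122
gripper_force: 0.0
```

Request:
{"api": "servo_tool", "payload": {"increments": [[2.9,-2.2,0,0,0,0,1],[2.9,-2.2,0,0,0,0,1],[2.9,-2.2,0,0,0,0,1],[2.9,-2.2,0,0,0,0,1],[2.9,-2.2,0,0,0,0,1]]}}

```text
clock: 1.9
position: [0.4123, -0.2002, 0.2083]
ee_rot: [0.0, 0.977, 0.214, 0.0]
contact_force: [0.8, 0.0, -0.1]
width: 0.0
gripper_force: 0.0
```

Request:
{"api": "servo_tool", "payload": {"increments": [[2.9,-2.2,0,0,0,0,1],[2.9,-2.2,0,0,0,0,1],[2.9,-2.2,0,0,0,0,1],[2.9,-2.2,0,0,0,0,1],[2.9,-2.2,0,0,0,0,1]]}}

```text
clock: 2.4
position: [0.4982, -0.0396, 0.2082]
ee_rot: [0.0, 0.977, 0.214, 0.0]
contact_force: [0.3, -0.9, 0.7]
width: -0.0004
gripper_force: 0.0
```

Request:
{"api": "servo_tool", "payload": {"increments": [[0,0,0,0,0,-6,1],[0,0,0,0,0,-6,1],[0,0,0,0,0,-6,1],[0,0,0,0,0,-6,1],[0,0,0,0,0,-6,1]]}}

```text
clock: 2.9
position: [0.4976, -0.0409, 0.208]
ee_rot: [0.0, 0.887, 0.461, 0.0]
contact_force: [-0.2, 0.2, -0.8]
width: -0.0001
gripper_force: 0.0
```

```bash
cat >> h.py <<'E'
import sys
from scipy.spatial.transform import Rotation
G=np.array([.5261,-.0595]); Y=-.6135; gx=np.array([np.cos(Y),np.sin(Y)]); gy=np.array([-gx[1],gx[0]])
def gate(p): d=np.array(p)[:2]-G; return (np.array([d@gx,d@gy])*1000).round(1)
def where():
    s=manip.get_state(); q=s["ee_rot"]; R=Rotation.from_quat([*q[1:],q[0]]).as_matrix()
    print("t",round(s["clock"],2),"tcp gate mm",gate(s["position"]),"z",round(s["position"][2],4),"F gate",(np.array(s["contact_force"][:2])@gx).round(1),(np.array(s["contact_force"][:2])@gy).round(1),np.round(s["contact_force"][2],1),"w",round(s["width"],4))
    print("tool y . gx",(R[:2,1]@gx).round(4),"tool x . gx",(R[:2,0]@gx).round(4),"z",R[:,2].round(3))
E
python3 - <<'E'
from h import *
where()
for cam in("top","scene"):
    I=optics.get_image(cam); b=cv2.cvtColor(I,cv2.COLOR_RGB2BGR)
    for r in finder.tip_of("knob",cam)[:2]: print(cam,round(r["p"],2),np.round(r["at"]),gate(atz(cam,r["at"],.072)))
    cv2.imwrite(f"pics/{cam}1.png",cv2.resize(b[120:280,200:440],None,fx=3,fy=3))
E
```

```text
t 2.9 tcp gate mm [-34.   -1.2] z 0.208 F gate -0.3 0.1 -0.8 w -0.0001
tool y . gx 1.0 tool x . gx -0.0016 z [ 0. -0. -1.]
scene 0.51 [271. 201.] [13.2  2.1]
```

View pics/scene1.png

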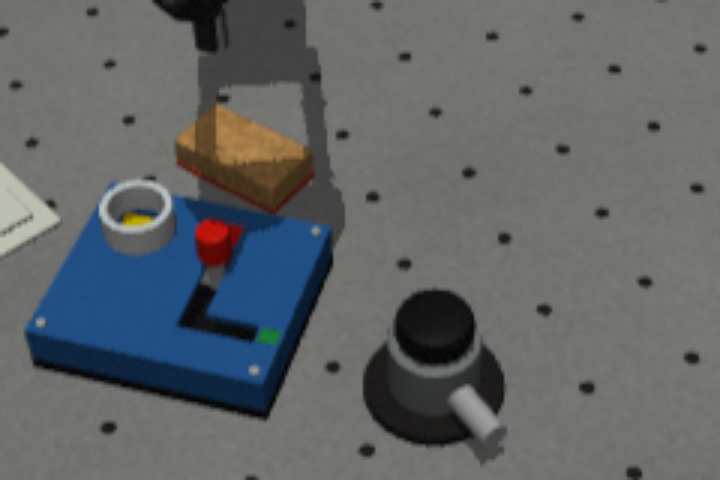

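The shut fingers hang at about (210,40) in the crop, behind the knob at (213,242). The slot ahead of the knob is clear. I'll descend behind the knob.

Request:
{"api": "servo_tool", "payload": {"increments": [[0,0,3,0,0,0,1],[0,0,3,0,0,0,1],[0,0,3,0,0,0,1],[0,0,2.8,0,0,0,1],[0,0,2,0,0,0,1]]}}

```text
clock: 3.6
position: [0.4967, -0.0409, 0.0683]
ee_rot: [-0.001, 0.889, 0.458, -0.001]
contact_force: [0.1, 0.6, 0.6]
width: 0.0002
gripper_force: 0.0
```

Request:
{"api": "servo_tool", "payload": {"increments": [[0,0.3,0,0,0,0,1],[0,0.3,0,0,0,0,1],[0,0.3,0,0,0,0,1],[0,0.3,0,0,0,0,1],[0,0.3,0,0,0,0,1]]}}

```text
clock: 4.1
position: [0.5108, -0.05, 0.071]
ee_rot: [0.001, 0.888, 0.459, 0.001]
contact_force: [0.2, 0.0, 0.2]
width: 0.0004
gripper_force: 0.0
```

```bash
python3 -c "
from h import *
where()"
```

```text
t 4.1 tcp gate mm [-17.9  -1.1] z 0.071 F gate 0.1 0.1 0.2 w 0.0004
tool y . gx 1.0 tool x . gx 0.0032 z [ 0.002 -0.001 -1.   ]
```

Request:
{"api": "servo_tool", "payload": {"increments": [[0,0.4,0,0,0,0,1],[0,0.4,0,0,0,0,1],[0,0.4,0,0,0,0,1],[0,0.4,0,0,0,0,1],[0,0.4,0,0,0,0,1]]}}

```text
clock: 4.6
position: [0.5264, -0.0615, 0.0699]
ee_rot: [0.0, 0.888, 0.459, -0.0]
contact_force: [-0.5, -0.6, 0.2]
width: -0.0003
gripper_force: 0.0
```

Request:
{"api": "servo_tool", "payload": {"increments": [[0,0.4,0,0,0,0,1],[0,0.4,0,0,0,0,1],[0,0.4,0,0,0,0,1],[0,0.4,0,0,0,0,1],[0,0.4,0,0,0,0,1]]}}

```text
clock: 5.1
position: [0.5427, -0.073, 0.07]
ee_rot: [0.0, 0.888, 0.459, -0.0]
contact_force: [0.7, 1.0, 0.2]
width: 0.0002
gripper_force: 0.0
```

```bash
python3 - <<'E'
from h import *
where()
for cam in("top","scene"):
    I=optics.get_image(cam); b=cv2.cvtColor(I,cv2.COLOR_RGB2BGR)
    for r in finder.tip_of("knob",cam)[:2]: print(cam,round(r["p"],2),np.round(r["at"]),gate(atz(cam,r["at"],.072)))
    cv2.imwrite(f"pics/{cam}2.png",cv2.resize(b[150:280,200:400],None,fx=4,fy=4))
E
```

```text
t 5.1 tcp gate mm [21.3 -1.5] z 0.07 F gate -0.0 1.2 0.2 w 0.0002
tool y . gx 1.0 tool x . gx 0.0029 z [-0. -0. -1.]
scene 0.65 [268. 202.] [17.6 -4.1]
scene 0.49 [273. 206.] [25.7 11. ]
```

View pics/scene2.png

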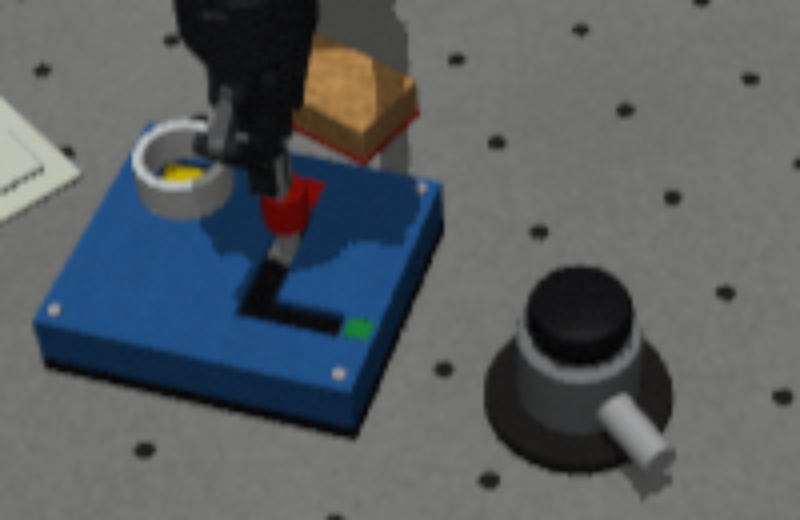

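```bash
python3 - <<'E'
from h import *
s=manip.get_state(); p=np.array(s["position"])
for dz in(-.008,0,.02,.065): 
    for cam in("scene","top"): print(dz,cam,np.round(proj(cam,p+[0,0,dz]),1), "scene2 crop",((np.array(proj(cam,p+[0,0,dz]))-[200,150])*4).round())
for g in (12,20,36): print("knob at",g,((np.array(proj("scene",np.append(G+gx*g/1000,.072)))-[200,150])*4).round())
I=cv2.imread("pics/scene0.png"); J=cv2.imread("pics/top2.png")
cv2.imwrite("pics/cmp.png",np.vstack([cv2.resize(I[180:250,210:310],None,fx=4,fy=4),J[120:400,200:600]]))
E
```

```text
-0.008 scene [268.7 206.3] scene2 crop [275. 225.]
-0.008 top [357.  210.6] scene2 crop [628. 243.]
0 scene [268.4 204. ] scene2 crop [274. 216.]
0 top [357.2 210.5] scene2 crop [629. 242.]
0.02 scene [267.6 198.1] scene2 crop [270. 193.]
0.02 top [357.9 210.2] scene2 crop [632. 241.]
0.065 scene [265.7 184.4] scene2 crop [263. 137.]
0.065 top [359.5 209.4] scene2 crop [638. 238.]
knob at 12 [281. 203.]
knob at 20 [276. 213.]
knob at 36 [266. 232.]
```

View pics/cmp.png

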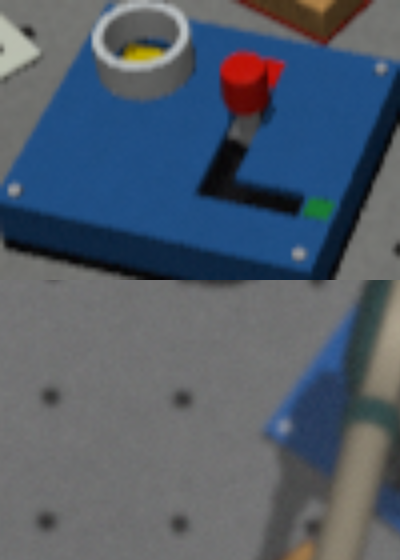

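```bash
python3 - <<'E'
from h import *
p=np.append(G+gx*-.034+gy*-.001,.208)
for dz in(-.008,0,.02,.04): print(dz,((np.array(proj("scene",p+[0,0,dz]))-[200,120])*3).round())
I=optics.get_image("scene"); b=cv2.cvtColor(I,cv2.COLOR_RGB2BGR)[165:235,235:310]
A=cv2.imread("pics/scene1.png")[0:90,120:300]
o=cv2.resize(b,(600,560),interpolation=cv2.INTER_CUBIC); a=cv2.resize(A,None,fx=1.1,fy=1.1)
o[:a.shape[0],-a.shape[1]:]=a
cv2.imwrite("pics/z3.png",o)
E
```

```text
-0.008 [215.  81.]
0 [214.  73.]
0.02 [212.  52.]
0.04 [209.  30.]
```

View pics/z3.png

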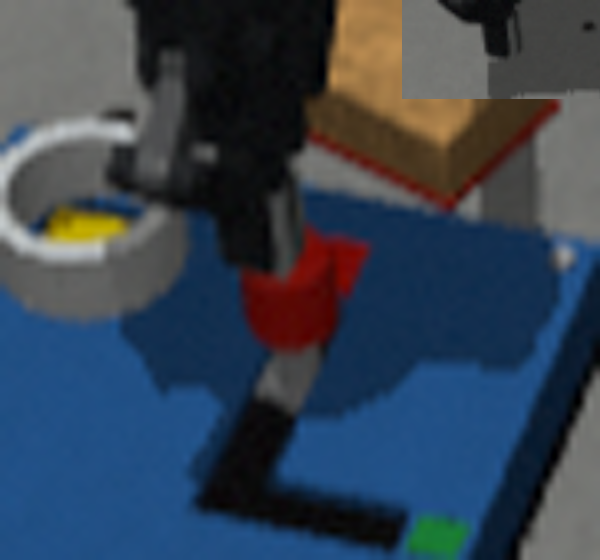

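The zoom shows the finger tips above the knob: they occlude its top at about (270,260), there is no force, and the knob hasn't moved. Both pictures put the visible tips about 20 mm above the TCP, not 8 mm below it. I'll back off, go lower and try a cautious push.

Request:
{"api": "servo_tool", "payload": {"increments": [[0,-1,-0.5,0,0,0,1],[0,-1.2,0,0,0,0,1],[0,-1.2,0,0,0,0,1],[0,-1.2,0,0,0,0,1],[0,-0.8,0,0,0,0,1]]}}

```text
clock: 5.85
position: [0.4966, -0.0405, 0.075]
ee_rot: [-0.0, 0.888, 0.46, -0.0]
contact_force: [0.1, 0.2, -1.2]
width: 0.0001
gripper_force: 0.0
```

Request:
{"api": "servo_tool", "payload": {"increments": [[0,0,0.6,0,0,0,1],[0,0,0.5,0,0,0,1],[0,0,0.4,0,0,0,1],[0,0,0.4,0,0,0,1],[0,0,0,0,0,0,1]]}}

```text
clock: 6.35
position: [0.4982, -0.0417, 0.0551]
ee_rot: [-0.0, 0.888, 0.459, -0.001]
contact_force: [0.1, -0.6, -0.5]
width: -0.0001
gripper_force: 0.0
```

```bash
python3 - <<'E'
from h import *
where()
I=optics.get_image("scene"); b=cv2.cvtColor(I,cv2.COLOR_RGB2BGR)[165:235,235:310]
cv2.imwrite("pics/z4.png",cv2.resize(b,(600,560),interpolation=cv2.INTER_CUBIC))
p=np.array(manip.get_state()["position"])
for dz in(-.008,0,.02): print(dz,((np.array(proj("scene",p+[0,0,dz]))-[235,165])*8).round())
E
```

```text
t 6.35 tcp gate mm [-33.1  -1.5] z 0.0551 F gate 0.4 -0.5 -0.5 w -0.0001
tool y . gx 1.0 tool x . gx 0.0032 z [-0.001  0.    -1.   ]
-0.008 [337. 239.]
0 [335. 220.]
0.02 [329. 174.]
```

View pics/z4.png

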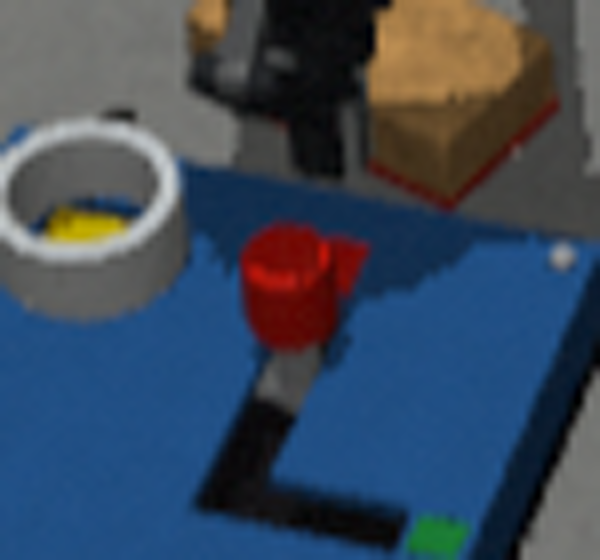

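The tips are at about (320,175) in the crop, which again puts them 20 mm above the TCP, at about z 0.075, clear and behind the knob. I'll go 12 mm lower and push.

Request:
{"api": "servo_tool", "payload": {"increments": [[0.3,0,0.4,0,0,0,1],[0,0,0.4,0,0,0,1],[0,0,0.4,0,0,0,1],[0,0.3,0,0,0,0,1],[0,0.4,0,0,0,0,1]]}}

```text
clock: 6.9
position: [0.5059, -0.0433, 0.0439]
ee_rot: [-0.0, 0.888, 0.459, -0.0]
contact_force: [-0.2, -0.2, -0.0]
width: 0.0
gripper_force: 0.0
```

Request:
{"api": "servo_tool", "payload": {"increments": [[0,0.4,0,0,0,0,1],[0,0.4,0,0,0,0,1],[0,0.4,0,0,0,0,1],[0,0.4,0,0,0,0,1],[0,0.4,0,0,0,0,1]]}}

```text
clock: 7.4
position: [0.5218, -0.0545, 0.044]
ee_rot: [-0.001, 0.888, 0.459, -0.0]
contact_force: [-1.8, 1.7, 1.3]
width: -0.0001
gripper_force: 1.4
```

Request:
{"api": "servo_tool", "payload": {"increments": [[0,0.4,0,0,0,0,1],[0,0.4,0,0,0,0,1],[0,0.4,0,0,0,0,1],[0,0.4,0,0,0,0,1],[0,0.4,0,0,0,0,1]]}}

```text
clock: 7.9
position: [0.5388, -0.0664, 0.044]
ee_rot: [-0.0, 0.888, 0.459, 0.0]
contact_force: [-1.7, 3.1, 2.1]
width: 0.0002
gripper_force: 1.4
```

```bash
python3 - <<'E'
from h import *
where()
I=optics.get_image("scene"); b=cv2.cvtColor(I,cv2.COLOR_RGB2BGR)[165:235,235:310]
for r in finder.tip_of("knob","scene")[:2]: print(round(r["p"],2),np.round(r["at"]),gate(atz("scene",r["at"],.072)))
cv2.imwrite("pics/z5.png",cv2.resize(b,(600,560),interpolation=cv2.INTER_CUBIC))
E
```

```text
t 7.9 tcp gate mm [14.3  1.7] z 0.044 F gate -3.2 1.6 2.1 w 0.0002
tool y . gx 1.0 tool x . gx 0.0029 z [ 0.  0. -1.]
0.45 [264. 210.] [44.5 -3.2]
```

Request:
{"api": "servo_tool", "payload": {"increments": [[0,0.4,0,0,0,0,1],[0,0.4,0,0,0,0,1],[0,0.4,0,0,0,0,1],[0,0.4,0,0,0,0,1],[0,0.4,0,0,0,0,1]]}}

```text
clock: 8.5
position: [0.555, -0.078, 0.0439]
ee_rot: [-0.0, 0.888, 0.459, -0.0]
contact_force: [-2.1, 2.4, 1.1]
width: -0.0001
gripper_force: 1.4
```

Request:
{"api": "servo_tool", "payload": {"increments": [[0,0.2,0,0,0,0,1],[0,0.1,0,0,0,0,1],[0,0.1,0,0,0,0,1],[0,0.1,0,0,0,0,1],[0,0,0,0,0,0,1]]}}

```text
clock: 9.0
position: [0.559, -0.0808, 0.044]
ee_rot: [0.0, 0.888, 0.459, 0.0]
contact_force: [-1.5, 1.9, 0.6]
width: 0.0
gripper_force: 1.0
```

```bash
python3 - <<'E'
from h import *
where()
I=optics.get_image("scene")
for r in finder.tip_of("knob","scene")[:2]: print(round(r["p"],2),np.round(r["at"]),gate(atz("scene",r["at"],.072)))
E
```

```text
t 9.0 tcp gate mm [39.1  1.5] z 0.044 F gate -2.3 0.7 0.6 w 0.0
tool y . gx 1.0 tool x . gx 0.0028 z [ 0. -0. -1.]
0.47 [260. 220.] [73. -1.]
```

Request:
{"api": "servo_tool", "payload": {"increments": [[0,0.1,0,0,0,0,1],[0,0.1,0,0,0,0,1],[0,0,0,0,0,0,1],[0,0,0,0,0,0,1],[0,0,0,0,0,0,1]]}}

```text
clock: 9.6
position: [0.5606, -0.082, 0.044]
ee_rot: [0.0, 0.888, 0.459, 0.0]
contact_force: [-0.8, 2.0, -0.1]
width: -0.0003
gripper_force: 1.0
```

Request:
{"api": "servo_tool", "payload": {"increments": [[0,0.1,0,0,0,0,1],[0,0.1,0,0,0,0,1],[0,0,0,0,0,0,1],[0,0,0,0,0,0,1],[0,0,0,0,0,0,1]]}}

```text
clock: 10.1
position: [0.5618, -0.0828, 0.0439]
ee_rot: [-0.0, 0.888, 0.459, -0.0]
contact_force: [-2.2, 4.1, 0.6]
width: -0.0001
gripper_force: 2.1
```

Request:
{"api": "servo_tool", "payload": {"increments": [[0,0.1,0,0,0,0,1],[0,0,0,0,0,0,1],[0,0,0,0,0,0,1],[0,0,0,0,0,0,1],[0,0,0,0,0,0,1]]}}

```text
clock: 10.6
position: [0.5618, -0.0829, 0.0439]
ee_rot: [-0.001, 0.888, 0.459, -0.001]
contact_force: [-4.3, 5.8, 1.7]
width: 0.0
gripper_force: 3.1
```

```bash
python3 - <<'E'
from h import *
where()
I=optics.get_image("scene"); b=cv2.cvtColor(I,cv2.COLOR_RGB2BGR)[165:235,235:310]
for r in finder.tip_of("knob","scene")[:2]: print(round(r["p"],2),np.round(r["at"]),gate(atz("scene",r["at"],.072)))
cv2.imwrite("pics/z6.png",cv2.resize(b,(600,560),interpolation=cv2.INTER_CUBIC))
E
```

```text
t 10.6 tcp gate mm [42.6  1.5] z 0.0439 F gate -6.9 2.3 1.7 w 0.0
tool y . gx 1.0 tool x . gx 0.0031 z [-0.002  0.001 -1.   ]
0.59 [257. 220.] [75.  -7.8]
```

View pics/z6.png

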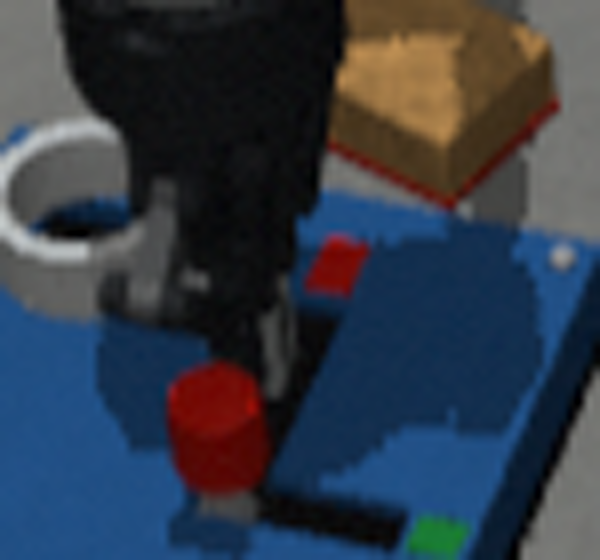

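The knob is at the corner, at about (215,430) in the crop, the port is dark (open), and the push is stalled at the stop at about 7 N. Now I go round to the knob's -y side.

Request:
{"api": "servo_tool", "payload": {"increments": [[0,-0.6,0,0,0,0,1],[0,-0.6,-0.5,0,0,0,1],[0,0,-1.5,0,0,0,1],[0,0,-1.5,0,0,0,1],[0,0,-0.5,0,0,0,1]]}}

```text
clock: 11.2
position: [0.555, -0.0777, 0.0861]
ee_rot: [0.002, 0.888, 0.459, 0.002]
contact_force: [-0.3, -0.4, 0.1]
width: 0.0003
gripper_force: 0.0
```

Request:
{"api": "servo_tool", "payload": {"increments": [[-1,0,0,0,0,0,1],[-1.5,1,0,0,0,0,1],[-1.5,1,0,0,0,0,1],[0,1,0,0,0,0,1],[0,0.8,0,0,0,0,1]]}}

```text
clock: 11.7
position: [0.5614, -0.1321, 0.0836]
ee_rot: [-0.0, 0.889, 0.459, -0.0]
contact_force: [0.1, 0.2, 0.1]
width: -0.0002
gripper_force: 0.0
```

```bash
python3 -c "
from h import *
where()"
```

```text
t 11.7 tcp gate mm [ 70.6 -39.1] z 0.0836 F gate -0.0 0.2 0.1 w -0.0002
tool y . gx 1.0 tool x . gx 0.0042 z [-0.  0. -1.]
```

Request:
{"api": "servo_tool", "payload": {"increments": [[0,0,1,0,0,0,1],[0,0,1,0,0,0,1],[0,0,1,0,0,0,1],[0,0,0.6,0,0,0,1],[0,0,0.4,0,0,0,1]]}}

```text
clock: 12.2
position: [0.5603, -0.1307, 0.0428]
ee_rot: [-0.001, 0.888, 0.46, -0.001]
contact_force: [0.6, 0.1, -0.1]
width: -0.0001
gripper_force: 0.0
```

Request:
{"api": "servo_tool", "payload": {"increments": [[0.3,0,0,0,0,0,1],[0.4,0,0,0,0,0,1],[0.4,0,0,0,0,0,1],[0.4,0,0,0,0,0,1],[0.4,0,0,0,0,0,1]]}}

```text
clock: 12.7
position: [0.5723, -0.116, 0.0445]
ee_rot: [0.001, 0.888, 0.46, -0.0]
contact_force: [-1.1, -2.1, 1.3]
width: -0.0001
gripper_force: 1.1
```

Request:
{"api": "servo_tool", "payload": {"increments": [[0.3,0,0,0,0,0,1],[0.3,0,0,0,0,0,1],[0.3,0,0,0,0,0,1],[0.3,0,0,0,0,0,1],[0.3,0,0,0,0,0,1]]}}

```text
clock: 13.2
position: [0.5808, -0.1035, 0.044]
ee_rot: [0.0, 0.888, 0.459, -0.0]
contact_force: [-1.5, -1.7, 0.4]
width: 0.0
gripper_force: 1.1
```

```bash
python3 - <<'E'
from h import *
where()
I=optics.get_image("scene")
for r in finder.tip_of("knob","scene")[:2]: print(round(r["p"],2),np.round(r["at"]),gate(atz("scene",r["at"],.072)))
E
```

```text
t 13.2 tcp gate mm [70.1 -4.4] z 0.044 F gate -0.2 -2.3 0.4 w 0.0
tool y . gx 1.0 tool x . gx 0.0029 z [ 0. -0. -1.]
0.44 [270. 220.] [69.6 21.4]
```

Moving round the corner fine. Continue to the end.

Request:
{"api": "servo_tool", "payload": {"increments": [[0.4,0,0,0,0,0,1],[0.4,0,0,0,0,0,1],[0.4,0,0,0,0,0,1],[0.3,0,0,0,0,0,1],[0.2,0,0,0,0,0,1]]}}

```text
clock: 13.8
position: [0.5906, -0.0893, 0.0439]
ee_rot: [-0.0, 0.888, 0.459, -0.0]
contact_force: [-1.9, -1.3, 0.9]
width: 0.0002
gripper_force: 1.1
```

Request:
{"api": "servo_tool", "payload": {"increments": [[0.2,0,0,0,0,0,1],[0.1,0,0,0,0,0,1],[0.1,0,0,0,0,0,1],[0,0,0,0,0,0,1],[0,0,0,0,0,0,1]]}}

```text
clock: 14.3
position: [0.5927, -0.0862, 0.0439]
ee_rot: [-0.0, 0.888, 0.459, 0.0]
contact_force: [-1.1, -1.2, -0.2]
width: -0.0001
gripper_force: 0.6
```

```bash
python3 - <<'E'
from h import *
where()
I=optics.get_image("scene")
for r in finder.tip_of("knob","scene")[:2]: print(round(r["p"],2),np.round(r["at"]),gate(atz("scene",r["at"],.072)))
E
```

```text
t 14.3 tcp gate mm [69.9 16.5] z 0.0439 F gate -0.2 -1.6 -0.2 w -0.0001
tool y . gx 1.0 tool x . gx 0.003 z [-0.  0. -1.]
0.77 [276. 222.] [70.3 35.4]
```

Request:
{"api": "servo_tool", "payload": {"increments": [[0.1,0,0,0,0,0,1],[0.1,0,0,0,0,0,1],[0.1,0,0,0,0,0,1],[0,0,0,0,0,0,1],[0,0,0,0,0,0,1]]}}

```text
clock: 14.9
position: [0.5945, -0.0838, 0.0439]
ee_rot: [-0.0, 0.888, 0.459, -0.0]
contact_force: [-1.4, -0.9, -1.4]
width: 0.0002
gripper_force: 0.8
```

Request:
{"api": "servo_tool", "payload": {"increments": [[0.1,0,0,0,0,0,1],[0.1,0,0,0,0,0,1],[0,0,0,0,0,0,1],[0,0,0,0,0,0,1],[0,0,0,0,0,0,1]]}}

```text
clock: 15.4
position: [0.5952, -0.0828, 0.0439]
ee_rot: [0.0, 0.888, 0.459, -0.001]
contact_force: [-4.3, -4.3, 0.1]
width: 0.0
gripper_force: 2.5
```

Request:
{"api": "servo_tool", "payload": {"increments": [[0.1,0,0,0,0,0,1],[0.1,0,0,0,0,0,1],[0,0,0,0,0,0,1],[0,0,0,0,0,0,1],[0,0,0,0,0,0,1]]}}

```text
clock: 15.9
position: [0.5952, -0.0827, 0.044]
ee_rot: [0.001, 0.888, 0.46, -0.002]
contact_force: [-6.1, -7.4, 1.1]
width: -0.0002
gripper_force: 4.9
```

Request:
{"api": "servo_tool", "payload": {"increments": [[-0.5,0,0,0,0,0,1],[-0.8,0,0,0,0,0,1],[-0.8,0,-0.5,0,0,0,1],[0,0,-2.5,0,0,0,1],[0,0,-3,0,0,0,1]]}}

```text
clock: 16.4
position: [0.5839, -0.0978, 0.1039]
ee_rot: [-0.001, 0.888, 0.459, -0.0]
contact_force: [0.7, -0.1, -0.6]
width: 0.0001
gripper_force: 0.0
```

Request:
{"api": "servo_tool", "payload": {"increments": [[0,0,-3,0,0,0,1],[-3,0,-2,0,0,0,1],[-4,0,-1,0,0,0,1],[-4,0,0,0,0,0,1],[-3,0,0,0,0,0,1]]}}

```text
clock: 16.9
position: [0.5032, -0.2138, 0.1653]
ee_rot: [0.001, 0.888, 0.459, 0.001]
contact_force: [-0.0, 0.8, -0.3]
width: 0.0
gripper_force: 0.0
```

```bash
python3 - <<'E'
from h import *
where()
I=optics.get_image("scene"); b=cv2.cvtColor(I,cv2.COLOR_RGB2BGR)[160:250,220:320]
for n,z in (("knob",.072),("sander_mid",.045),("plaque_mid",.012),("cork_block_mid",.016)):
  for r in finder.tip_of(n,"scene")[:1]: print(n,round(r["p"],2),np.round(r["at"]),atz("scene",r["at"],z).round(3),gate(atz("scene",r["at"],z)))
cv2.imwrite("pics/z7.png",cv2.resize(b,(660,594),interpolation=cv2.INTER_CUBIC))
E
```

```text
t 16.9 tcp gate mm [  70.1 -139.4] z 0.1653 F gate -0.4 0.6 -0.3 w 0.0
tool y . gx 1.0 tool x . gx 0.0034 z [ 0.003 -0.001 -1.   ]
knob 0.71 [187. 192.] [ 0.44  -0.249  0.072] [  39.  -204.2]
sander_mid 0.78 [346. 236.] [0.675 0.073 0.045] [ 45.3 193.8]
plaque_mid 0.63 [186. 190.] [ 0.368 -0.253  0.012] [ -17.8 -249. ]
cork_block_mid 0.92 [283. 172.] [ 0.391 -0.     0.016] [-144.6  -29.5]
```

View pics/z7.png

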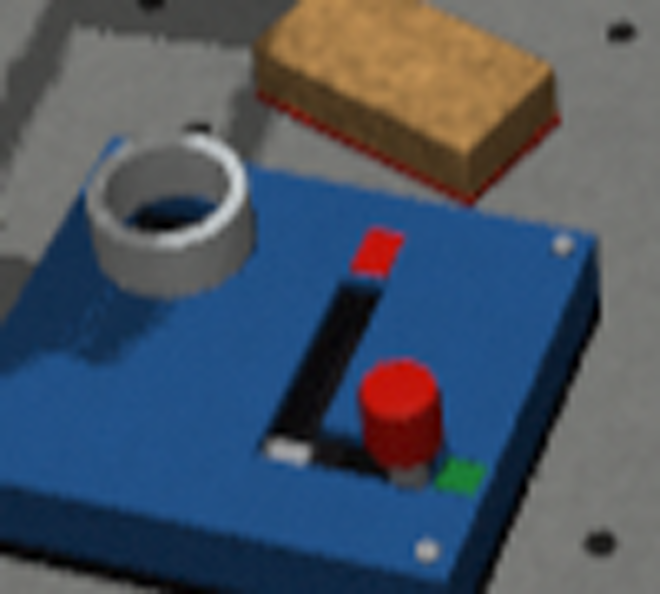

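The knob stands at about (400,410) in the crop, with its pin next to the green mark at (460,475). The port is dark (open), the arm is clear, and the cork and sander are unmoved. The network's "knob" hit at (187,192) is really the plaque's dome.

```bash
python3 -c "
from h import *
print(gate(atz('scene',[280.6,222.4],.072)))
print(manip.sign_off())"
```

```text
[68.8 46.5]
the job is handed in; nothing more can be done
None
```

The gate is locked open: I pushed the knob along the long leg to the corner, then sideways to the end of the short leg (measured at x 69, y 46 mm of the gate). The pushes peaked at about 10 N, the knob was never gripped, the sander, plaque and cork block stayed put, and I handed the job in at about 17 s with the arm clear.

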